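Lock the shoe-last jack: cross pin home, R-clip in

ROBOT

A 6-joint arm with a two-finger parallel gripper is mounted at the origin on the work surface. World frame = base frame: x ahead of the robot, y to its left, z up, the work surface at z = 0. Lengths are in m, angles in rad, forces in N, time in s.
With the tool pointing down it reaches from about 0.375 to 0.9 m from the base axis. Payload 3.1 kg.
Tool frame: the origin (TCP) lies on the centre line of the jaws, within the pads' length; the fingertips stand robot.nose_length ahead of it and the grasp point (between the pads) lies 6 mm ahead of it (robot.nose_length is the distance from the TCP to the fingertips, in m); z points along the fingers, y is the line along which they close (so a half turn about z gives the same grasp; the last joint's range is limited). The gripper opens to 87 mm and grips with 3 to 60 N. Pads are 19 mm wide; open, the fingers measure 117 mm over their backs; the gripper's body (75 mm by 190 mm) begins 51 mm behind the grasp point.
Start: joints at [-1.389, 0.527, 1.433, -0, 1.181, -0.178], TCP at [0.221, -0.585, 0.248] pointing down, gripper open.
Joint ranges: [-3.08, 3.08], [-0.75, 2.2], [0.22, 2.44], [-1.43, 4.57], [0, 2.65], [-2.85, 2.85]. Speed limits (rad/s): [2.79, 2.79, 3.14, 3.14, 3.14, 3.14].

INTERFACE

Orientations are given as a unit quaternion [x, y, z, w].
In Python, from rig import robot gives the robot as it stands.
- The arm moves only by the shell command python3 -m crank 'ROWS' [FORCE]. ROWS is JSON, one flat list of numbers, 7 for each row, row after row: the shift along the tool's x, y, z in mm, then the turn, a rotation vector about the tool's x, y, z in degrees, then the closure in counts, from 0 (fully open) to 255 (shut). In form: [x, y, z, ax, ay, az, fingers, x, y, z, ax, ay, az, fingers, ...]. A call has exactly 5 rows; each row is the pose to reach, as a shift and turn from the pose commanded when the call began, along the tool's axes at that moment; what a row does not reach only later rows make up. A row lasts 1/12 s, in which the tool goes at most 41.7 mm and 7.16 degrees, less where a joint would pass 70% of its speed; a pose out of reach is approached as far as the arm can. A call with a gripper value outside its range is refused whole. The fingers move at their own pace and stop on an object; FORCE is the grip in N (left out, the last holds). Time passes only in rows, so rows that repeat a pose let the fingers close, or fill a call up. It gives the time, the measured TCP pose, the force, the opening and the grip force at its end, in the units of the state.
- robot.get_obs(): the state, without advancing time (a new reading comes with each control period).
- robot.camera(name): name is "scene" or "top" or "wrist"; returns a dict with "pixels" (480x640x3 uint8, red, green, blue), "intrinsics" (3x3 intrinsics, pixels), "extrinsics" (4x4, takes a point from camera to world coordinates); the wrist camera has in their place "mount" (4x4, takes a point from camera to tool coordinates, whose origin is the TCP and whose axes are the flange's). Camera axes: x right, y down, z forward; pixel columns grow to the right and rows downward; lengths in m; the calibration is good to about 2 mm. The wrist camera is an equidistant fisheye: a pixel r from the principal point sees the ray r / f radians off the axis. A picture is of the moment at which its call begins: read the wrist's pose just before it. There is no depth.
- robot.hand_in(): hands the job in; it is judged then, once.
The state is a dict: "time": time; "q": joint angles; "joint_velocities": joint speeds; "joint_torque": joint torques, N m; "position": TCP position; "tool_rot": TCP orientation; "ft_force": force on the tool from outside, world axes, zero at the start; "moment": the same for the moment, N m; "grip_width": finger opening in m; "grip_force": force on a finger pad.
Only numpy, scipy, OpenCV 4.12 (cv2) and the standard library are available. Lean on these libraries where they do the work, as an engineer would, in place of code of your own. Each camera call takes 0.05 s, during which the arm holds its last target. There are 200 camera calls.

TASK

Lock the last jack: push the big cross pin home by its head until the head sits against the fork, then take the R-clip from the wooden stand and start its straight leg down the cross-hole at the pin's other end, its spring leg beside the shaft, and let go of it while it is still standing high. Then press it from above, without gripping it, until its square shoulder sits on the shaft and the spring leg has snapped under it. Do not move the spare pin, the jar, the rubber heel or the hammer.

Things in the scene. Friction and masses are not known exactly. Their poses are not given: they have to be found in the camera images.
- jack: Steel last jack, fixed; origin on the bench under the middle of its fork. x along the cross pin away from its head, y along the arm with the green shoe last, z up. Fork: two cheeks 93 mm high, 52 mm over their outer faces in x. From y = 115 to 375 mm the arm carries the upturned last, which reaches 190 mm above the bench.
- pin (a joint): How far the cross pin is pushed in, m: 0 fully pulled out, 0.045 home, head against the fork's near cheek. It slides along the jack's x with about 3 N of friction and light damping, stays where it is left and cannot turn, so its cross-hole is always vertical.
- pin_head (a point): Centre of the outer face of the cross pin's round steel head (40 mm across, 10 mm thick), on the robot's side of the fork; the pin's axis is level, 70 mm above the bench. Axes as the jack's: push along +x.
- pin_hole (a point): Centre of the vertical cross-hole, on the pin's axis, 82 mm along x from pin_head; axes as the jack's. Shaft 24 mm in diameter, so the mouths lie 12 mm above and below this point. Hole 8 mm wide, mouth opened to about 11 mm by a groove. Hidden in the fork until the pin is in; with the pin home it stands 20 mm beyond the far cheek's face.
- stand: Wooden stand, fixed, 120 (x) x 80 (y) x 69 mm tall, a 12 mm top plate on four thin rods; origin at the centre of its underside. The clip hangs upright in a slot at x = -30 mm, its grip block resting on the stand's top, its y along the stand's y; a spare pin hangs in a hole at x = 35 mm.
- clip_grip (a point): Centre of the R-clip's black grip block, 22 (x) x 30 (y) x 28 mm tall (z), flat on top and sides. z runs up, from the straight leg's tip to the grip; y from the straight leg to the spring leg; x through the thin way. The straight leg lies at y = -5 mm from here. Whole clip 95 mm tall, about 70 g; lift it straight up at least 75 mm to clear its slot.
- clip_tip (a point): Lower tip of the clip's straight steel leg (5 mm wire, round end), 81 mm below the grip's centre; axes as clip_grip. The clip goes in with its x along the pin, either way round. With this tip about 9 mm below the hole's centre the spring leg meets the shaft; let go there, the clip stays standing in the hole, leaning a little, about 28 mm above home.
- clip_seat (a point): Centre of the underside of the clip's square shoulder (13 x 13 mm) round the straight leg, 53 mm above clip_tip and 28 mm below the grip's centre. When home it sits on the shaft, 11 to 12 mm above pin_hole, and the grip's flat top is 54 mm above pin_hole.
- clip_spring (a joint): Spread of the clip's spring leg, rad: 0 relaxed, about 0.16 as its neck passes the shaft, about 0.04 (a light pinch) once snapped home. 5 mm wire hanging from the grip 10 mm (y) beside the straight leg, bulging round the shaft, neck at 6 mm, end flared to 15 mm and 8 mm higher than the straight tip. Pressing it over the shaft takes about 4 to 12 N, falling off once the neck is past.
- spare_top (a point): Top of the spare steel pin's head (26 mm across, standing 10 mm above the wooden stand, 65 mm along the stand from the clip). Leave it.
- jar_mid (a point): Middle of a glue jar, 68 mm across, 85 mm tall, on the bench. Leave it.
- heel_mid (a point): Middle of a black rubber shoe heel, 56 x 72 x 29 mm, on the bench. Leave it.
- hammer_grip (a point): Grip of a hammer lying on the bench. Leave it.
There are look-alikes about, which are no part of the job. Leave any orange or red look-alike of the part that bears clip_grip alone.

How it is judged:
On the way, in this order (a step that is already met when the one before it is completed fails the run):
1. the cross pin is pushed home (value of joint pin above 0.041 m), for 0.2 s.
2. the clip stands with its straight leg started in the cross-hole, let go, still at least 12 mm short of home (z of clip_tip in the frame of pin_hole below 0.004 m and z of clip_seat in the frame of pin_hole above 0.0235 m and horizontal distance between clip_tip and pin_hole below 0.007 m and contact force between the fingers and clip below 0.05 N), for 0.2 s.
3. the clip is home (value of joint pin above 0.041 m and z of clip_seat in the frame of pin_hole between 0.006 and 0.0165 m and horizontal distance between clip_seat and pin_hole below 0.006 m and horizontal distance between clip_tip and pin_hole below 0.009 m and angle between clip_seat's own z axis and vertical below 0.2 rad and value of joint clip_spring below 0.09 rad), for 0.2 s.
At the end, for the whole second after the job is handed in: The cross pin is home (within 4 mm); the R-clip's straight leg is through the cross-hole, upright within 0.2 rad, its shoulder on the shaft (6 to 16.5 mm above the hole's centre and within 6 mm of it sideways), its spring leg relaxed (below 0.09 rad) under the shaft; the clip is at rest (all of step 3 and linear speed of clip below 0.02 m/s); the robot touches nothing.
It fails at once if the spare pin is moved by more than 15 mm (distance of spare_top from where it was at the start of the episode above 0.015 m).
It fails at once if the jar is moved by more than 30 mm (distance of jar_mid from where it was at the start of the episode above 0.03 m).
It fails at once if the rubber heel is moved by more than 30 mm (distance of heel_mid from where it was at the start of the episode above 0.03 m).
It fails at once if the hammer is moved by more than 30 mm (distance of hammer_grip from where it was at the start of the episode above 0.03 m).
It also fails if it takes over 64 s, if anything falls off the work surface, if the arm or the gripper's body presses on something with over 40 N, if the wrist force passes 120 N, or if a joint passes its speed limit or range.

## Working session

There is one attempt and no reset: what is moved stays moved. The work goes in short steps, Python scripts to look and compute and a shell command to move; the robot and the scene stay as the last step left them, time stands still between calls to the robot, and variables do not carry over. Pictures are saved under pics/ and viewed, at most 10 in all, crops included, and the job is handed in when it is done.

```bash
ls; mkdir -p pics; cat > h.py <<'E'
import numpy as np,cv2
from rig import robot
from scipy.spatial.transform import Rotation as R
def snap(n,f=None):
    c=robot.camera(n)
    if f: cv2.imwrite('pics/'+f,c['pixels'][:,:,::-1])
    return c
def ray(c,u,v):
    K=c['intrinsics'];E=c['extrinsics']
    d=E[:3,:3]@np.linalg.inv(K)@np.array([u,v,1.]);return E[:3,3],d/np.linalg.norm(d)
def onz(c,u,v,z):
    o,d=ray(c,u,v);return o+d*(z-o[2])/d[2]
def proj(c,p):
    E=np.linalg.inv(c['extrinsics']);q=E[:3,:3]@np.array(p)+E[:3,3];q=c['intrinsics']@q;return q[:2]/q[2]
def tri(r1,r2):
    (a,d),(b,e)=r1,r2
    s=np.linalg.lstsq(np.stack([d,-e],1),b-a,rcond=None)[0]
    p,q=a+s[0]*d,b+s[1]*e;return (p+q)/2,np.linalg.norm(p-q)
E
python3 - <<'E'
from h import *
o=robot.get_obs();print(o['position'],o['tool_rot'],o['ft_force'],robot.nose_length)
for n in('scene','top'):
    c=snap(n,n+'.png');np.savez(n+'.npz',**c);print(n,c['extrinsics'].round(3).tolist(),c['intrinsics'].round(1).tolist())
E
```

```text
pics
[ 0.2205334  -0.58408595  0.24659366] [ 9.83768018e-01  1.79441883e-01 -1.11711136e-05 -1.04710273e-03] [0.60582833 0.26197038 1.07071563] 0.025
scene [[0.708, 0.522, -0.476, 0.926], [0.706, -0.515, 0.486, -0.608], [0.008, -0.68, -0.733, 0.613], [0.0, 0.0, 0.0, 1.0]] [[497.1, 0.0, 321.0], [0.0, 497.1, 236.6], [0.0, 0.0, 1.0]]
top [[0.02, -0.991, 0.135, 0.428], [-1.0, -0.019, 0.011, -0.236], [-0.008, -0.135, -0.991, 0.933], [0.0, 0.0, 0.0, 1.0]] [[588.6, 0.0, 317.8], [0.0, 588.6, 248.8], [0.0, 0.0, 1.0]]
```

View pics/scene.png

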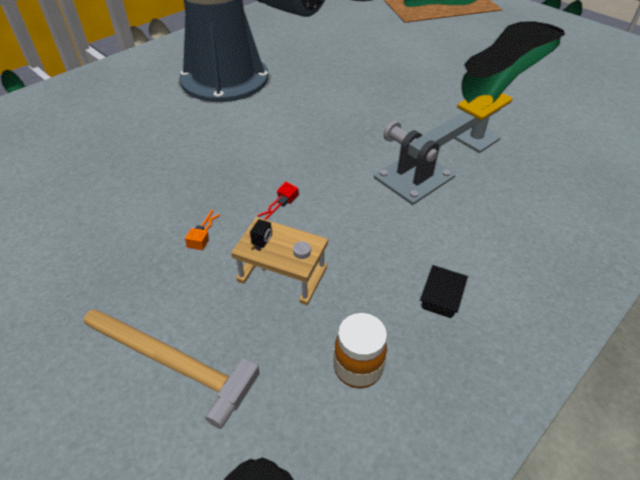

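View pics/top.png

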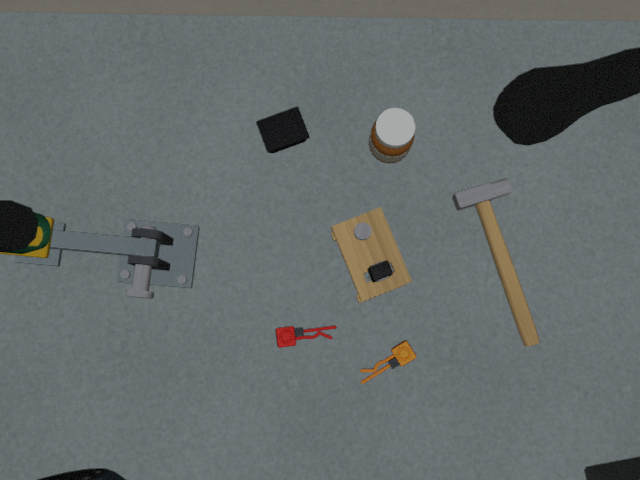

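The scene picture shows the black clip on the stand at (261,234), with the spare pin at (302,249). The look-alikes are orange (197,238) and red (287,192) on the bench. In the top view the black clip is at (380,271) and the jack's pin head at (140,295). The black clip hanging in the stand slot is the one that fits the description; I'll confirm it in one enlarged composite.

```bash
python3 - <<'E'
from h import *
s=cv2.imread('pics/scene.png');t=cv2.imread('pics/top.png')
def cr(i,x,y,w=100,h=75):return cv2.resize(i[y:y+h,x:x+w],(400,300),interpolation=cv2.INTER_CUBIC)
cv2.imwrite('pics/c1.png',np.vstack([np.hstack([cr(s,232,210),cr(t,325,230)]),np.hstack([cr(s,370,115),cr(t,110,228)])]))
E
```

```text
(no output)
```

View pics/c1.png

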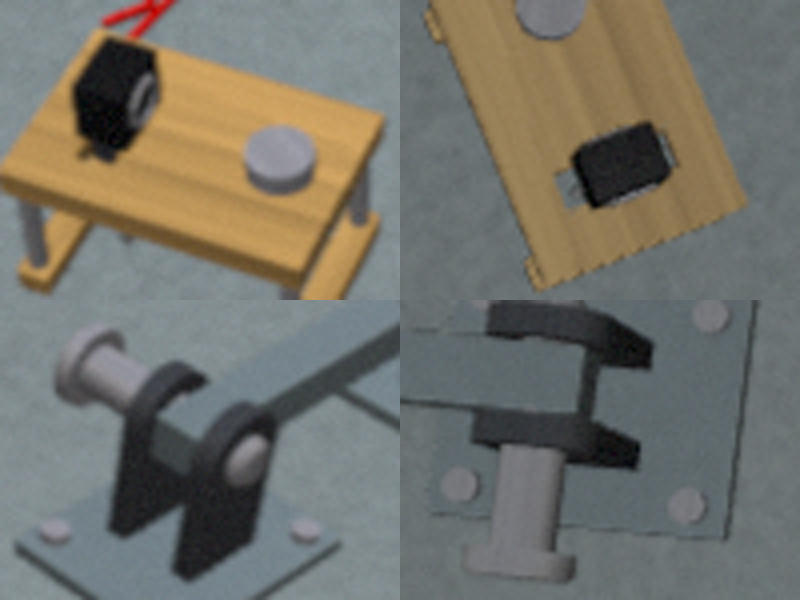

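The composite confirms the black clip with steel legs standing in the stand slot (crop (118,95) and (622,165)), and the pin pulled out on the robot's side with its head at crop (520,565).

```bash
python3 - <<'E'
from h import *
t=dict(np.load('top.npz'));s=dict(np.load('scene.npz'))
T=lambda x,y,ox,oy,a,b:(ox+(x-a)/4-.375,oy+(y-b)/4-.375)
J=lambda x,y:T(x,y,110,228,400,300)
P=lambda x,y,z:onz(t,*J(x,y),z)
for n,p,z in[('sL1',(500,455),.07),('sL2',(492,545),.07),('sR1',(565,455),.07),('sR2',(557,545),.07),('hL',(464,560),.07),('hR',(575,568),.07),('hbot',(520,580),.085),('hbot70',(520,580),.07),('cheekL',(486,318),.07),
 ('b1',(459,485),.012),('b2',(687,505),.012),('b3',(711,316),.012),('plateBR',(725,540),.008)]:print(n,P(*p,z).round(4))
print('shaftend scene@.07',onz(s,*T(247,460,370,115,0,300),.07).round(4))
img=t['pixels'].astype(int)
# clip grip mask
for c,(x0,y0,x1,y1),zc in((t,(362,255,400,290),.083),(s,(245,212,275,250),.083)):
    im=c['pixels'].astype(int);m=np.zeros(im.shape[:2],np.uint8);m[y0:y1,x0:x1]=(im[y0:y1,x0:x1].max(2)<45)
    cs=max(cv2.findContours(m,0,1)[0],key=cv2.contourArea);M=cv2.moments(cs);u=(M['m10']/M['m00'],M['m01']/M['m00'])
    r=cv2.minAreaRect(cs);print(u,r,onz(c,*u,zc).round(4))
    if c is t: q=[onz(c,*k,zc) for k in cv2.boxPoints(r)];print(np.round(q,4).tolist(),[np.degrees(np.arctan2(*(q[i+1]-q[i])[1::-1])).round(1) for i in(0,1)])
# stand top corners via wood mask
hsv=cv2.cvtColor(t['pixels'],cv2.COLOR_RGB2HSV);m=cv2.inRange(hsv,(8,80,80),(28,255,255));m[:,:325]=0;m[:,425:]=0;m[:195]=0;m[310:]=0
cs=max(cv2.findContours(m,0,1)[0],key=cv2.contourArea);r=cv2.minAreaRect(cs);q=[onz(t,*k,.066) for k in cv2.boxPoints(r)]
print(np.round(q,4).tolist(),[(np.degrees(np.arctan2(*(q[i+1]-q[i])[1::-1])).round(1),np.linalg.norm(q[i+1]-q[i]).round(4)) for i in(0,1)])
# spare
print('spare',onz(t,362.5,231,.079))
E
```

```text
sL1 [0.5146 0.0434 0.07  ]
sL2 [0.4813 0.0443 0.07  ]
sR1 [0.515  0.0193 0.07  ]
sR2 [0.4818 0.0203 0.07  ]
hL [0.4756 0.0542 0.07  ]
hR [0.4735 0.0132 0.07  ]
hbot [0.468  0.0285 0.085 ]
hbot70 [0.4687 0.0332 0.07  ]
cheekL [0.5657 0.0518 0.07  ]
b1 [0.5082 0.0776 0.012 ]
b2 [ 0.5021 -0.0127  0.012 ]
b3 [ 0.5774 -0.0183  0.012 ]
plateBR [ 0.4889 -0.0274  0.008 ]
shaftend scene@.07 [0.5705 0.0292 0.07  ]
(379.6509376890502, 270.8263762855414) ((379.7586364746094, 270.89654541015625), (14.484235763549805, 21.540658950805664), 68.19859313964844) [ 0.5137 -0.3171  0.083 ]
[[0.5172, -0.2989, 0.083], [0.5294, -0.3278, 0.083], [0.51, -0.3357, 0.083], [0.4978, -0.3068, 0.083]] [np.float64(-67.1), np.float64(-158.0)]
(259.00055555555554, 233.5172222222222) ((258.6470642089844, 234.41180419921875), (16.492422103881836, 28.134132385253906), 14.03624439239502) [ 0.5136 -0.3176  0.083 ]
[[0.5792, -0.2416, 0.066], [0.6131, -0.3197, 0.066], [0.5007, -0.3655, 0.066], [0.4678, -0.2886, 0.066]] [(np.float64(-66.5), np.float64(0.0852)), (np.float64(-157.8), np.float64(0.1214))]
spare [ 0.57238488 -0.29197076  0.079     ]
```

```bash
cat >> h.py <<'E'
def Rt(yh): # tool down, tool y heading yh deg
    a=np.radians(yh);y=np.array([np.cos(a),np.sin(a),0]);z=np.array([0,0,-1.]);return R.from_matrix(np.stack([np.cross(y,z),y,z],1))
def plan(*w,start=None):
    o=robot.get_obs();p,r=(np.array(o['position']),R.from_quat(o['tool_rot']))
    if start: p,r=np.array(start[0]),Rt(start[1])
    else: print('at',p.round(4),'yh',np.degrees(np.arctan2(*r.as_matrix()[1::-1,1])).round(2),'F',np.round(o['ft_force'],1),'w',o['grip_width'],'t',o['time'])
    for P,yh in w:
        q=Rt(yh);print((r.inv().apply(np.array(P)-p)*1000).round(1),(r.inv()*q).as_rotvec(degrees=True).round(1));p,r=np.array(P),q
E
python3 - <<'E'
from h import *
plan(((.27,-.43,.24),-50),((.34,-.26,.22),-28),((.385,-.09,.2),-8),((.43,.036,.16),-3.8),((.43,.036,.08),-3.8))
E
```

```text
at [ 0.2205 -0.5841  0.2467] yh -69.33 F [-0.4  0.8 -0.7] w 0.08705776484482632 t 0.1
[ 100.7 -126.7    6.9] [ -0.1  -0.  -19.3]
[162.9 -85.2  20. ] [  0.   0. -22.]
[171.2 -40.1  20. ] [  0.   0. -20.]
[131.  27.  40.] [ 0.   0.  -4.2]
[ 0.  0. 80.] [0. 0. 0.]
```

```bash
python3 -m crank '[101,-127,7,0,0,-19.3,255, 101,-127,7,0,0,-19.3,255, 101,-127,7,0,0,-19.3,255, 101,-127,7,0,0,-19.3,255, 101,-127,7,0,0,-19.3,255]' 20
python3 -m crank '[163,-85,20,0,0,-22,255, 163,-85,20,0,0,-22,255, 163,-85,20,0,0,-22,255, 163,-85,20,0,0,-22,255, 163,-85,20,0,0,-22,255]'
python3 -m crank '[171,-40,20,0,0,-20,255, 171,-40,20,0,0,-20,255, 171,-40,20,0,0,-20,255, 171,-40,20,0,0,-20,255, 171,-40,20,0,0,-20,255]'
python3 -m crank '[131,27,40,0,0,-4.2,255, 131,27,40,0,0,-4.2,255, 131,27,40,0,0,-4.2,255, 131,27,40,0,0,-4.2,255, 131,27,40,0,0,-4.2,255]'
python3 - <<'E'
from h import *
plan(((.43,.036,.08),-3.8))
E
```

```text
time: 0.52
position: [0.2707, -0.421, 0.2391]
tool_rot: [0.939, 0.344, 0.001, -0.006]
ft_force: [-0.4, 0.1, 0.5]
grip_width: 0.0613
grip_force: 0.0
time: 0.93
position: [0.3402, -0.2552, 0.2197]
tool_rot: [0.857, 0.516, 0.0, -0.003]
ft_force: [0.4, 1.2, -0.1]
grip_width: 0.0286
grip_force: 0.0
time: 1.35
position: [0.3845, -0.0854, 0.1998]
tool_rot: [0.753, 0.658, -0.0, -0.002]
ft_force: [-1.3, -0.4, 0.8]
grip_width: 0.0018
grip_force: 0.0
time: 1.77
position: [0.4309, 0.038, 0.1595]
tool_rot: [0.729, 0.685, -0.0, -0.001]
ft_force: [-1.1, -0.4, 0.9]
grip_width: 0.0005
grip_force: 0.0
at [0.4309 0.038  0.1595] yh -3.54 F [-1.1 -0.4  0.9] w 0.00048426665434629114 t 1.7667
[-2.1 -0.7 79.5] [-0.1 -0.   0.3]
```

```bash
python3 -m crank '[-2,0,79,0,0,0,255, -2,0,79,0,0,0,255, -2,0,79,0,0,0,255, -2,0,79,0,0,0,255, -2,0,79,0,0,0,255]'
python3 -m crank '[0,7,0,0,0,0,255, 0,14,0,0,0,0,255, 0,21,0,0,0,0,255, 0,28,0,0,0,0,255, 0,32,0,0,0,0,255]'
python3 -m crank '[0,4,0,0,0,0,255, 0,8,0,0,0,0,255, 0,12,0,0,0,0,255, 0,16,0,0,0,0,255, 0,20,0,0,0,0,255]'
```

```text
time: 2.18
position: [0.431, 0.0326, 0.0827]
tool_rot: [0.731, 0.683, 0.0, 0.0]
ft_force: [0.7, 0.5, 0.4]
grip_width: 0.0006
grip_force: 0.0
time: 2.6
position: [0.4631, 0.0311, 0.0827]
tool_rot: [0.73, 0.683, 0.0, 0.0]
ft_force: [-4.1, -0.1, 3.5]
grip_width: 0.0004
grip_force: 1.9
time: 3.02
position: [0.4824, 0.03, 0.0815]
tool_rot: [0.73, 0.683, -0.0, -0.0]
ft_force: [-3.7, -0.1, 4.0]
grip_width: 0.0004
grip_force: 2.3
```

```bash
python3 -m crank '[0,2,0,0,0,0,255, 0,4,0,0,0,0,255, 0,6,0,0,0,0,255, 0,8,0,0,0,0,255, 0,10,0,0,0,0,255]'
python3 -m crank '[0,1,0,0,0,0,255, 0,2,0,0,0,0,255, 0,3,0,0,0,0,255, 0,4,0,0,0,0,255, 0,5,0,0,0,0,255]'
python3 -m crank '[0,1,0,0,0,0,255, 0,2,0,0,0,0,255, 0,3,0,0,0,0,255, 0,4,0,0,0,0,255, 0,4,0,0,0,0,255]'
```

```text
time: 3.43
position: [0.4925, 0.0292, 0.0815]
tool_rot: [0.73, 0.683, -0.0, -0.0]
ft_force: [-2.8, -0.7, 3.1]
grip_width: 0.0004
grip_force: 2.0
time: 3.85
position: [0.4957, 0.029, 0.0814]
tool_rot: [0.73, 0.683, -0.001, -0.001]
ft_force: [-6.1, -1.0, 6.0]
grip_width: 0.0009
grip_force: 4.2
time: 4.27
position: [0.4958, 0.029, 0.0814]
tool_rot: [0.73, 0.683, -0.004, -0.005]
ft_force: [-11.8, -1.1, 11.5]
grip_width: 0.0007
grip_force: 7.0
```

```bash
python3 -m crank '[0,-35,0,0,0,0,255, 0,-35,0,0,0,0,255, 0,-35,-120,0,0,0,255, 0,-35,-120,0,0,0,255, 0,-35,-120,0,0,0,255]'
python3 -m crank '[-150,-40,-40,0,0,0,150, -150,-40,-40,0,0,0,150, -150,-40,-40,0,0,0,110, -150,-40,-40,0,0,0,110, -150,-40,-40,0,0,0,110]'
python3 - <<'E'
from h import *
plan(((.5137,-.3173,.2),22.2))
a=[]
for n in('scene','top'):
    c=snap(n);np.savez(n+'2.npz',**c);i=c['pixels'][:,:,::-1]
    x,y=((380,115),(100,215))[n=='top']
    a.append(cv2.resize(i[y:y+75,x:x+80],(400,375),interpolation=cv2.INTER_CUBIC))
cv2.imwrite('pics/c2.png',np.hstack(a))
E
```

```text
time: 4.68
position: [0.4678, 0.0306, 0.2025]
tool_rot: [0.73, 0.683, 0.0, 0.0]
ft_force: [1.5, -0.0, 0.5]
grip_width: 0.0003
grip_force: 0.0
time: 5.1
position: [0.4183, -0.1226, 0.2437]
tool_rot: [0.732, 0.681, 0.0, 0.005]
ft_force: [0.8, -0.0, 1.2]
grip_width: 0.0264
grip_force: 0.0
at [ 0.4183 -0.1226  0.2437] yh -4.17 F [ 0.8 -0.   1.2] w 0.026385344692564577 t 5.1
[-187.   109.    45.7] [  0.3   0.4 -26.4]
```

View pics/c2.png

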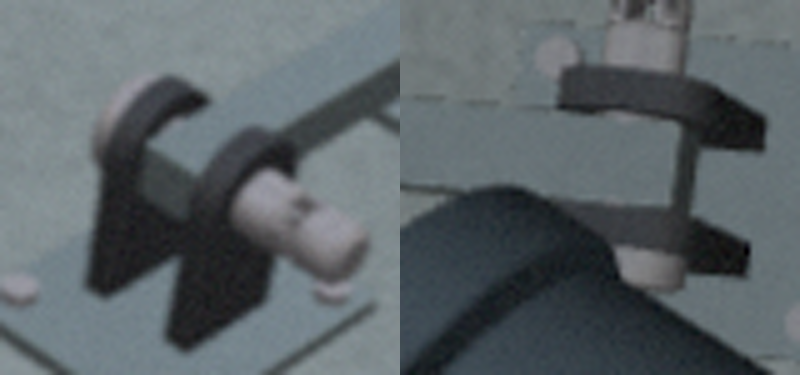

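The crop shows the pin home (head against the near cheek at (120,120)) and the cross-hole at crop (300,208), scene pixel about (440,157). The arm hides part of the top view, so I'll take that again from over the clip.

```bash
python3 -m crank '[-187,109,46,0,0,-26.4,110, -187,109,46,0,0,-26.4,110, -187,109,46,0,0,-26.4,110, -187,109,46,0,0,-26.4,110, -187,109,46,0,0,-26.4,110]'
python3 -m crank '[0,0,0,0,0,0,110, 0,0,0,0,0,0,110, 0,0,0,0,0,0,110, 0,0,0,0,0,0,110, 0,0,0,0,0,0,110]'
python3 - <<'E'
from h import *
plan(((.5137,-.3173,.2),22.2),((.5137,-.3173,.097),22.2))
a=[]
s=dict(np.load('scene2.npz'));w=robot.camera('wrist')['pixels'][:,:,::-1]
c=snap('top');np.savez('top2.npz',**c);i=c['pixels'][:,:,::-1]
a.append(cv2.resize(i[195:270,100:180],(400,375),interpolation=cv2.INTER_CUBIC))
a.append(cv2.resize(w,(400,375)))
cv2.imwrite('pics/c3.png',np.hstack(a))
print(onz(s,440,156.5,.081))
E
```

```text
time: 5.62
position: [0.509, -0.2986, 0.197]
tool_rot: [0.553, 0.833, 0.0, -0.0]
ft_force: [0.9, -0.1, 0.4]
grip_width: 0.049
grip_force: 0.0
time: 6.03
position: [0.5071, -0.2966, 0.1985]
tool_rot: [0.554, 0.832, 0.0, -0.0]
ft_force: [0.1, -0.3, 0.1]
grip_width: 0.0493
grip_force: 0.0
at [ 0.5071 -0.2966  0.1985] yh 22.68 F [ 0.1 -0.3  0.1] w 0.04927728926224559 t 6.0333
[-21.7  -1.9  -1.6] [-0.  -0.   0.5]
[  0.   0. 103.] [0. 0. 0.]
[0.59128073 0.02267238 0.081     ]
```

View pics/c3.png

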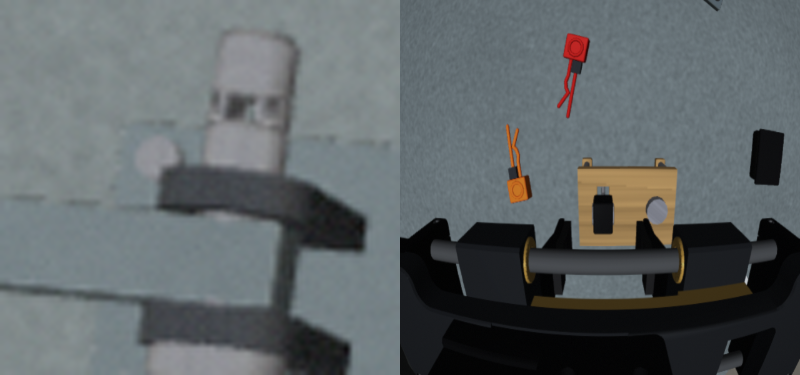

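Top crop: hole at crop (238,105), which is top pixel about (147,216). The wrist view shows the clip between the fingers' opening and the spare pin to the right of them.

```bash
python3 -m crank '[-22,-2,0,0,0,0.5,110, -22,-2,0,0,0,0.5,110, -22,-2,50,0,0,0.5,110, -22,-2,70,0,0,0.5,110, -22,-2,70,0,0,0.5,110]'
python3 - <<'E'
from h import *
plan(((.5137,-.3173,.097),22.2))
t=dict(np.load('top2.npz'));s=dict(np.load('scene2.npz'))
J=lambda x,y:(100+x/5-.4,195+y/5-.4)
print('hole top',onz(t,*J(238,105),.081),'tri',tri(ray(t,*J(238,105)),ray(s,439.6,156.1)))
e=[onz(t,*J(*k),.07) for k in((217,50),(206,160),(299,50),(287,160),(258,30))];print(np.round(e,4).tolist(),[np.degrees(np.arctan2(*(e[i]-e[i+1])[1::-1])).round(1) for i in(0,2)])
E
```

```text
time: 6.55
position: [0.5104, -0.3164, 0.1234]
tool_rot: [0.559, 0.829, 0.001, -0.006]
ft_force: [-0.4, 1.3, -0.4]
grip_width: 0.0494
grip_force: 0.0
at [ 0.5104 -0.3164  0.1234] yh 22.07 F [-0.4  1.3 -0.4] w 0.04938694545944826 t 6.55
[-2.4  2.8 26.4] [-0.3 -0.6 -0.1]
hole top [0.58908629 0.025927   0.081     ] tri (array([0.58907264, 0.02616952, 0.07888447]), np.float64(0.001097291619586175))
[[0.6078, 0.0366, 0.07], [0.5743, 0.0379, 0.07], [0.6083, 0.012, 0.07], [0.5748, 0.0137, 0.07], [0.6141, 0.0247, 0.07]] [np.float64(-2.2), np.float64(-2.9)]
```

```bash
python3 -m crank '[-2,3,0,0,0,0,110, -2,3,10,0,0,0,110, -2,3,20,0,0,0,110, -2,3,26,0,0,0,110, -2,3,26,0,0,0,110]' 25
python3 -m crank '[0,0,0,0,0,0,230, 0,0,0,0,0,0,230, 0,0,0,0,0,0,230, 0,0,0,0,0,0,230, 0,0,0,0,0,0,230]' 25
```

```text
time: 6.97
position: [0.5169, -0.3199, 0.1015]
tool_rot: [0.559, 0.829, 0.0, -0.001]
ft_force: [-0.7, 0.6, 0.4]
grip_width: 0.0494
grip_force: 0.0
time: 7.38
position: [0.5175, -0.3206, 0.1026]
tool_rot: [0.559, 0.829, -0.0, 0.0]
ft_force: [-0.2, 0.0, 1.0]
grip_width: 0.0243
grip_force: 0.2
```

```bash
python3 -m crank '[0,0,0,0,0,0,130, 0,0,0,0,0,0,130, 4,-2,0,0,0,0,130, 4,-2,6,0,0,0,130, 4,-2,6,0,0,0,130]' 25
python3 -m crank '[0,0,0,0,0,0,130, 0,0,0,0,0,0,230, 0,0,0,0,0,0,230, 0,0,0,0,0,0,230, 0,0,0,0,0,0,230]' 25
python3 -m crank '[0,0,0,0,0,0,230, 0,0,0,0,0,0,230, 0,0,0,0,0,0,230, 0,0,0,0,0,0,230, 0,0,0,0,0,0,230]' 25
```

```text
time: 7.8
position: [0.5132, -0.3167, 0.0952]
tool_rot: [0.559, 0.829, 0.0, -0.001]
ft_force: [1.0, 0.2, -0.6]
grip_width: 0.0418
grip_force: 0.0
time: 8.22
position: [0.5141, -0.3176, 0.0963]
tool_rot: [0.559, 0.829, -0.0, 0.0]
ft_force: [-1.2, -0.7, -0.0]
grip_width: 0.0234
grip_force: 0.2
time: 8.63
position: [0.5142, -0.3175, 0.0963]
tool_rot: [0.559, 0.829, 0.0, 0.0]
ft_force: [0.5, 0.4, 0.1]
grip_width: 0.0215
grip_force: 25.0
```

```bash
python3 -m crank '[0,0,-30,0,0,0,230, 0,0,-60,0,0,0,230, 0,0,-90,0,0,0,230, 0,0,-120,0,0,0,230, 0,0,-120,0,0,0,230]' 25
python3 - <<'E'
from h import *
plan(((.535,-.19,.216),12),((.565,-.05,.216),0),((.5903,.0303,.216),-3.3))
E
```

```text
time: 9.05
position: [0.5167, -0.3198, 0.2225]
tool_rot: [0.559, 0.829, -0.001, 0.006]
ft_force: [1.0, -0.5, -0.1]
grip_width: 0.0221
grip_force: 25.0
at [ 0.5167 -0.3198  0.2225] yh 22.09 F [ 1.  -0.5 -0.1] w 0.02211155123146879 t 9.05
[113.4  65.8   5.6] [ 0.3  0.6 10.1]
[130.7  58.5   0. ] [ 0.  0. 12.]
[80.3 25.3  0. ] [0.  0.  3.3]
```

```bash
python3 -m crank '[30,15,0,0,0,3,230, 60,33,0,0,0,6,230, 90,50,0,0,0,10,230, 113,66,0,0,0,10,230, 113,66,0,0,0,10,230]'
python3 -m crank '[33,15,0,0,0,3,230, 66,30,0,0,0,6,230, 98,44,0,0,0,9,230, 130,58,0,0,0,12,230, 130,58,0,0,0,12,230]'
python3 -m crank '[20,6,0,0,0,1,230, 40,12,0,0,0,3,230, 60,18,0,0,0,3.3,230, 80,25,0,0,0,3.3,230, 80,25,0,0,0,3.3,230]'
python3 -m crank '[0,0,0,0,0,0,230, 0,0,0,0,0,0,230, 0,0,0,0,0,0,230, 0,0,0,0,0,0,230, 0,0,0,0,0,0,230]'
python3 - <<'E'
from h import *
plan(((.5903,.0303,.205),-3.3))
a=[]
for n in('scene','top'):
    c=snap(n);np.savez(n+'3.npz',**c);i=c['pixels'][:,:,::-1]
    x,y=((400,60),(100,185))[n=='top']
    a.append(cv2.resize(i[y:y+120,x:x+80],(400,600),interpolation=cv2.INTER_CUBIC))
cv2.imwrite('pics/c4.png',np.hstack(a))
E
```

```text
time: 9.47
position: [0.5317, -0.1823, 0.2154]
tool_rot: [0.627, 0.779, 0.001, -0.002]
ft_force: [-1.2, -0.1, -1.4]
grip_width: 0.0217
grip_force: 25.0
time: 9.88
position: [0.562, -0.0433, 0.2156]
tool_rot: [0.705, 0.709, 0.001, -0.002]
ft_force: [-0.7, 0.3, -1.3]
grip_width: 0.0216
grip_force: 25.0
time: 10.3
position: [0.5878, 0.0337, 0.2157]
tool_rot: [0.726, 0.688, 0.001, -0.0]
ft_force: [1.5, 0.2, -1.6]
grip_width: 0.0218
grip_force: 25.0
time: 10.72
position: [0.587, 0.0304, 0.2162]
tool_rot: [0.727, 0.686, -0.0, -0.0]
ft_force: [-0.6, 0.6, -0.9]
grip_width: 0.0216
grip_force: 25.0
at [0.587  0.0304 0.2162] yh -3.3 F [-0.6  0.6 -0.9] w 0.021595215770962278 t 10.7167
[ 0.1  3.3 11.2] [-0.  0. -0.]
```

View pics/c4.png

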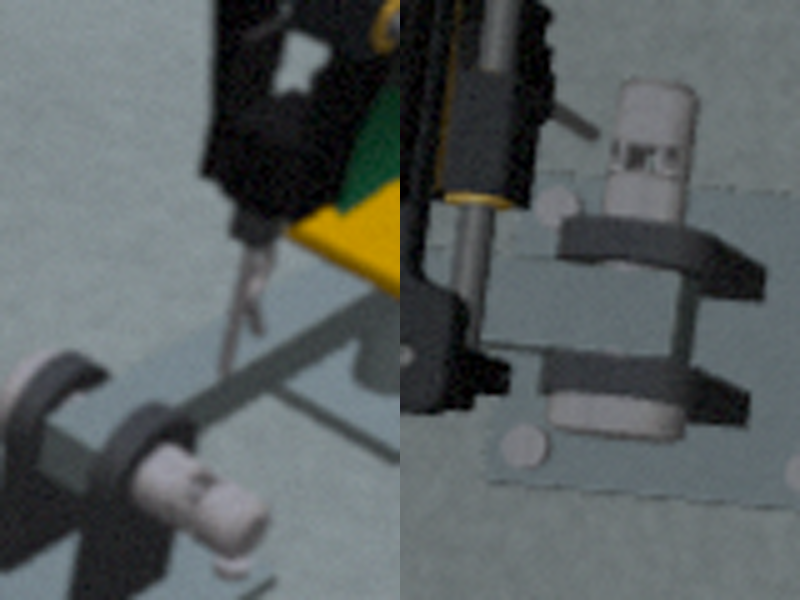

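Scene crop: straight leg's tip at (225,378), hole at (203,480). Top crop: tip at (597,133), hole at (640,157). I'll compare these with the projected positions.

```bash
python3 - <<'E'
from h import *
t=dict(np.load('top3.npz'));s=dict(np.load('scene3.npz'))
S=lambda x,y:(400+x/5-.4,60+y/5-.4)
T=lambda x,y:(100+(x-400)/5-.4,185+y/5-.4)
tip,e=tri(ray(t,*T(595,132)),ray(s,*S(225,375)));print('tip',tip.round(4),e.round(4))
hole,e=tri(ray(t,*T(640,157)),ray(s,*S(203,480)));print('hole',hole.round(4),e.round(4))
p=np.array([.5867,.0254,.122])
print('pred tip px',proj(t,p),T(595,132),proj(s,p),S(225,375))
for h in((.589,.0253,.081),(.592,.0253,.081)):print(proj(t,h),T(640,157),proj(s,h),S(203,480))
print('leg dir scene',proj(s,p+[0,0,.04])-proj(s,p))
# wider: groove band edges, shaft end / cheek face on top view at z .082 / .07
for n,k,z in(('shaftfar',(658,84),.07),('grooveTop',(655,142),.082),('grooveBot',(650,170),.082),('cheekfar',(650,220),.082),('headnear',(615,437),.085)):print(n,onz(t,*T(*k),z).round(4))
E
```

```text
tip [0.588  0.026  0.1228] 0.0013
hole [0.5891 0.026  0.0798] 0.0009
pred tip px [138.85569674 211.69964506] (138.6, 211.0) [443.22219672 134.93518189] (444.6, 134.6)
[147.61984295 215.66526012] (147.6, 216.0) [439.81263517 155.24667191] (440.20000000000005, 155.6)
[147.74051447 213.66821583] (147.6, 216.0) [441.24336494 156.01966229] (440.20000000000005, 155.6)
leg dir scene [  4.6838002  -20.64208602]
shaftfar [0.6129 0.0246 0.07  ]
grooveTop [0.5929 0.0208 0.082 ]
grooveBot [0.5845 0.0218 0.082 ]
cheekfar [0.5695 0.0209 0.082 ]
headnear [0.5051 0.0264 0.085 ]
```

```bash
python3 -m crank '[0,1,8,0,0,0,230, 0,1,16,0,0,0,230, 0,1,24,0,0,0,230, 0,1,32,0,0,0,230, 0,1,32,0,0,0,230]'
python3 -m crank '[0,0,2,0,0,0,230, 0,0,4,0,0,0,230, 0,0,6,0,0,0,230, 0,0,8,0,0,0,230, 0,0,10,0,0,0,230]'
python3 -m crank '[0,0,1,0,0,0,230, 0,0,2,0,0,0,230, 0,0,3,0,0,0,230, 0,0,4,0,0,0,230, 0,0,5,0,0,0,230]'
```

```text
time: 11.23
position: [0.5866, 0.0315, 0.1817]
tool_rot: [0.727, 0.687, -0.002, -0.002]
ft_force: [-0.1, -0.0, -0.7]
grip_width: 0.0216
grip_force: 25.0
time: 11.65
position: [0.5883, 0.0313, 0.1743]
tool_rot: [0.727, 0.687, 0.0, 0.0]
ft_force: [0.5, -0.5, -0.9]
grip_width: 0.0222
grip_force: 25.0
time: 12.07
position: [0.5881, 0.0313, 0.1692]
tool_rot: [0.727, 0.687, 0.0, 0.0]
ft_force: [-0.2, -0.3, -0.2]
grip_width: 0.0218
grip_force: 25.0
```

```bash
python3 -m crank '[-1,0,1,0,0,0,230, -1,0,2,0,0,0,230, -1,0,3,0,0,0,230, -1,0,4,0,0,0,230, -1,0,6,0,0,0,230]'
python3 -m crank '[0,0,1,0,0,0,230, 0,0,2,0,0,0,230, 0,0,3,0,0,0,230, 0,0,4,0,0,0,230, 0,0,6,0,0,0,230]'
python3 - <<'E'
from h import *
plan()
a=[]
for n in('scene','top'):
    c=snap(n);i=c['pixels'][:,:,::-1]
    x,y=((400,80),(110,185))[n=='top']
    a.append(cv2.resize(i[y:y+100,x:x+80],(400,500),interpolation=cv2.INTER_CUBIC))
cv2.imwrite('pics/c5.png',np.hstack(a))
E
```

```text
time: 12.48
position: [0.5882, 0.0303, 0.1633]
tool_rot: [0.727, 0.687, 0.0, 0.0]
ft_force: [-0.5, -0.1, -0.3]
grip_width: 0.0216
grip_force: 25.0
time: 12.9
position: [0.5882, 0.0303, 0.1573]
tool_rot: [0.727, 0.687, 0.0, 0.0]
ft_force: [0.6, -0.7, -1.2]
grip_width: 0.0218
grip_force: 25.0
at [0.5882 0.0303 0.1573] yh -3.23 F [ 0.6 -0.7 -1.2] w 0.021800696727171796 t 12.9
```

View pics/c5.png

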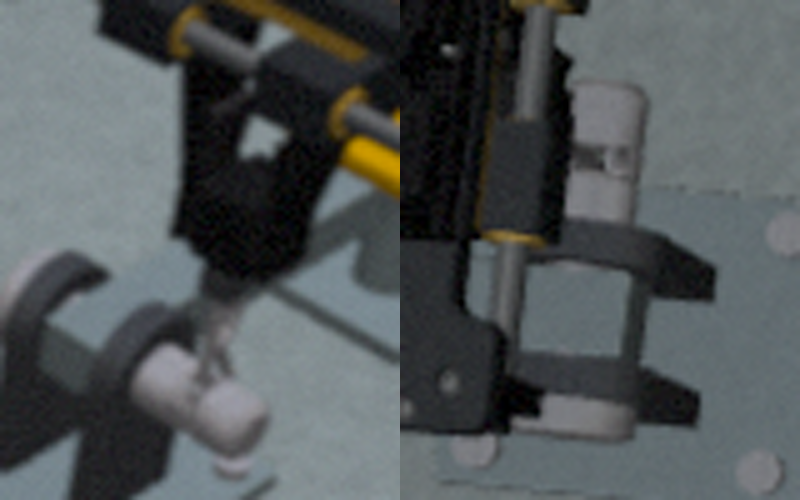

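The leg has entered the hole (scene crop (205,380)) with no side force. I'll go 2 mm more, let go and rise.

```bash
python3 -m crank '[0,0,0.5,0,0,0,230, 0,0,1,0,0,0,230, 0,0,1.5,0,0,0,230, 0,0,2,0,0,0,230, 0,0,2,0,0,0,230]'
python3 -m crank '[0,0,0,0,0,0,190, 0,0,0,0,0,0,175, 0,0,0,0,0,0,160, 0,0,0,0,0,0,140, 0,0,0,0,0,0,120]' 3
python3 -m crank '[0,0,0,0,0,0,110, 0,0,0,0,0,0,110, 0,0,0,0,0,0,110, 0,0,-10,0,0,0,110, 0,0,-25,0,0,0,110]'
python3 -m crank '[0,0,-25,0,0,0,110, 0,0,-50,0,0,0,110, 0,0,-50,0,0,0,110, 0,0,-50,0,0,0,110, 0,0,-50,0,0,0,110]'
python3 - <<'E'
from h import *
plan()
a=[]
for n in('scene','top'):
    c=snap(n);np.savez(n+'4.npz',**c);i=c['pixels'][:,:,::-1]
    x,y=((400,60),(100,185))[n=='top']
    a.append(cv2.resize(i[y:y+120,x:x+80],(400,600),interpolation=cv2.INTER_CUBIC))
cv2.imwrite('pics/c6.png',np.hstack(a))
E
```

```text
time: 13.42
position: [0.588, 0.0303, 0.1552]
tool_rot: [0.727, 0.687, -0.0, -0.0]
ft_force: [0.4, -1.1, -1.3]
grip_width: 0.0219
grip_force: 25.0
time: 13.83
position: [0.5882, 0.0303, 0.1554]
tool_rot: [0.727, 0.687, 0.0, 0.0]
ft_force: [0.3, 0.0, 0.4]
grip_width: 0.0386
grip_force: 0.0
time: 14.25
position: [0.5869, 0.0304, 0.1795]
tool_rot: [0.727, 0.687, -0.001, -0.001]
ft_force: [0.0, 0.3, 0.3]
grip_width: 0.0491
grip_force: 0.0
time: 14.67
position: [0.5876, 0.0304, 0.2303]
tool_rot: [0.727, 0.687, -0.0, -0.0]
ft_force: [-1.0, -0.6, 0.7]
grip_width: 0.0492
grip_force: 0.0
at [0.5876 0.0304 0.2303] yh -3.23 F [-1.  -0.6  0.7] w 0.049180526816761896 t 14.6667
```

View pics/c6.png

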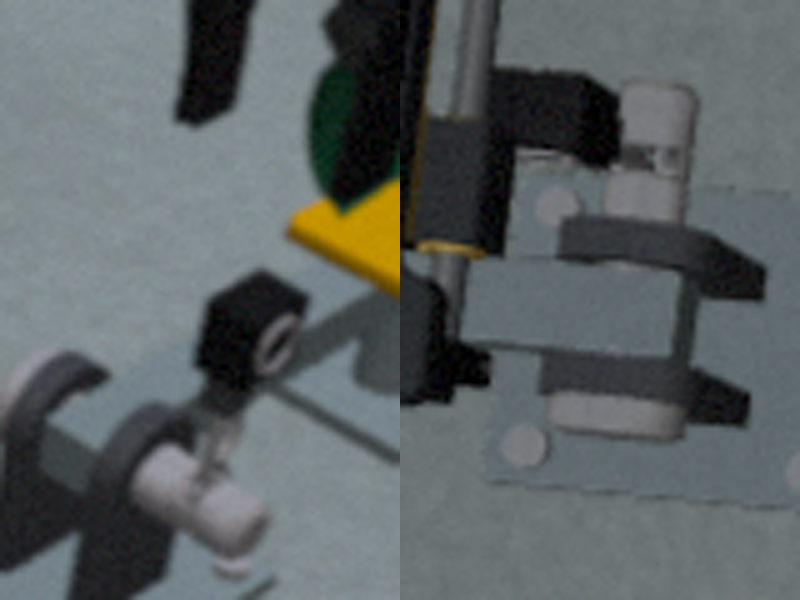

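The clip stands in the hole, released, with the grip at scene crop (250,325), standing high. I'll check its lean while closing the fingers.

```bash
python3 -m crank '[0,0,0,0,0,0,255, 0,0,0,0,0,0,255, 0,0,0,0,0,0,255, 0,0,0,0,0,0,255, 0,0,0,0,0,0,255]' 20
python3 - <<'E'
from h import *
s=dict(np.load('scene4.npz'));im=s['pixels'].astype(int)
m=np.zeros((480,640),np.uint8);m[110:143,436:464]=im[110:143,436:464].max(2)<50
cs=max(cv2.findContours(m,0,1)[0],key=cv2.contourArea);print(cv2.boundingRect(cs))
# predicted upright silhouette of the grip block
for lean in(-.1,0,.1,.2):
  A=Rt(-3.3).as_matrix();x,y=A[:,1],A[:,0]; hole=np.array([.5890,.0258,.07]);z=np.array([0,0,1.])
  rot=R.from_rotvec(-lean*x);f=lambda a,b,c:hole+rot.apply(a*x+(b+.005)*y+(c+.072)*z)
  q=np.array([proj(s,f(a,b,c)) for a in(-.011,.011) for b in(-.015,.015) for c in(-.014,.014)]);print(lean,q.min(0).round(1),q.max(0).round(1),f(0,0,.014).round(4))
plan(((.5885,.0308,.19),-3.3))
E
```

```text
time: 15.18
position: [0.588, 0.0303, 0.2299]
tool_rot: [0.727, 0.687, -0.0, -0.0]
ft_force: [0.2, 0.6, -0.9]
grip_width: 0.024
grip_force: 0.0
(439, 115, 22, 28)
-0.1 [433.8 111.7] [458.5 139.8] [0.5888 0.0222 0.1561]
0 [436.1 110.5] [461.6 137.8] [0.5893 0.0308 0.156 ]
0.1 [438.5 109.9] [464.5 136. ] [0.5898 0.0393 0.1551]
0.2 [440.7 109.8] [467.1 134.6] [0.5903 0.0477 0.1533]
at [0.588  0.0303 0.2299] yh -3.23 F [ 0.2  0.6 -0.9] w 0.023968761415963394 t 15.1833
[ 0.5  0.5 39.9] [-0.  -0.   0.1]
```

```bash
python3 -m crank '[0,1,10,0,0,0,255, 0,1,20,0,0,0,255, 0,1,30,0,0,0,255, 0,1,43,0,0,0,255, 0,1,43,0,0,0,255]'
python3 -m crank '[0,0,2,0,0,0,255, 0,0,4,0,0,0,255, 0,0,6,0,0,0,255, 0,0,8,0,0,0,255, 0,0,10,0,0,0,255]'
python3 -m crank '[0,0,2,0,0,0,255, 0,0,4,0,0,0,255, 0,0,6,0,0,0,255, 0,0,8,0,0,0,255, 0,0,8,0,0,0,255]'
```

```text
time: 15.6
position: [0.5868, 0.0304, 0.1837]
tool_rot: [0.727, 0.687, -0.002, -0.003]
ft_force: [0.3, 0.2, 0.1]
grip_width: 0.0014
grip_force: 0.0
time: 16.02
position: [0.5893, 0.0302, 0.1775]
tool_rot: [0.727, 0.687, 0.0, 0.0]
ft_force: [-0.5, -0.8, 0.0]
grip_width: 0.0004
grip_force: 0.0
time: 16.43
position: [0.59, 0.0299, 0.1701]
tool_rot: [0.727, 0.687, 0.001, 0.001]
ft_force: [-0.5, -0.9, 3.2]
grip_width: 0.0001
grip_force: 2.0
```

```bash
python3 -m crank '[0,0,1.5,0,0,0,255, 0,0,3,0,0,0,255, 0,0,4.5,0,0,0,255, 0,0,6,0,0,0,255, 0,0,7,0,0,0,255]'
python3 -m crank '[0,0,1.5,0,0,0,255, 0,0,3,0,0,0,255, 0,0,4.5,0,0,0,255, 0,0,6,0,0,0,255, 0,0,7,0,0,0,255]'
```

```text
time: 16.85
position: [0.5897, 0.0299, 0.1629]
tool_rot: [0.727, 0.687, 0.0, 0.001]
ft_force: [0.1, -0.6, 4.1]
grip_width: 0.0004
grip_force: 1.8
time: 17.27
position: [0.5889, 0.0301, 0.155]
tool_rot: [0.727, 0.687, -0.0, -0.0]
ft_force: [-0.4, -1.3, 2.9]
grip_width: 0.0006
grip_force: 1.0
```

```bash
python3 -m crank '[0,0,1.5,0,0,0,255, 0,0,3,0,0,0,255, 0,0,4.5,0,0,0,255, 0,0,6,0,0,0,255, 0,0,6,0,0,0,255]'
python3 -m crank '[0,0,1,0,0,0,255, 0,0,2,0,0,0,255, 0,0,3,0,0,0,255, 0,0,3,0,0,0,255, 0,0,3,0,0,0,255]'
```

```text
time: 17.68
position: [0.5893, 0.0306, 0.1492]
tool_rot: [0.727, 0.687, 0.0, -0.0]
ft_force: [0.7, 0.8, 1.6]
grip_width: 0.0008
grip_force: 0.8
time: 18.1
position: [0.5907, 0.0305, 0.1485]
tool_rot: [0.727, 0.687, 0.002, 0.002]
ft_force: [-1.0, 0.8, 11.0]
grip_width: 0.0005
grip_force: 5.8
```

Stopped at the expected height with the force rising, so the shoulder is seated. Rising and checking.

```bash
python3 -m crank '[0,0,-10,0,0,0,255, 0,0,-30,0,0,0,255, 0,0,-60,0,0,0,255, 0,0,-90,0,0,0,255, 0,0,-90,0,0,0,255]'
python3 -m crank '[-130,0,-20,0,0,0,255, -130,0,-20,0,0,0,255, -130,0,-20,0,0,0,255, -130,0,-20,0,0,0,255, -130,0,-20,0,0,0,255]'
python3 -m crank '[0,0,0,0,0,0,255, 0,0,0,0,0,0,255, 0,0,0,0,0,0,255, 0,0,0,0,0,0,255, 0,0,0,0,0,0,255]'
python3 - <<'E'
from h import *
plan()
a=[]
for n in('scene','top'):
    c=snap(n);i=c['pixels'][:,:,::-1]
    x,y=((395,90),(100,185))[n=='top']
    a.append(cv2.resize(i[y:y+100,x:x+80],(400,500),interpolation=cv2.INTER_CUBIC))
cv2.imwrite('pics/c7.png',np.hstack(a))
E
```

```text
time: 18.52
position: [0.5922, 0.0299, 0.2421]
tool_rot: [0.727, 0.687, 0.003, 0.004]
ft_force: [1.5, -0.3, 0.1]
grip_width: 0.0005
grip_force: 0.0
time: 18.93
position: [0.5816, -0.1025, 0.2563]
tool_rot: [0.728, 0.685, -0.0, 0.0]
ft_force: [-0.5, -0.8, -0.0]
grip_width: 0.0003
grip_force: 0.0
time: 19.35
position: [0.5817, -0.0983, 0.256]
tool_rot: [0.726, 0.688, -0.0, -0.0]
ft_force: [-0.3, -0.4, 1.2]
grip_width: 0.0003
grip_force: 0.0
at [ 0.5817 -0.0983  0.256 ] yh -3.12 F [-0.3 -0.4  1.2] w 0.00027728525826630174 t 19.35
```

View pics/c7.png

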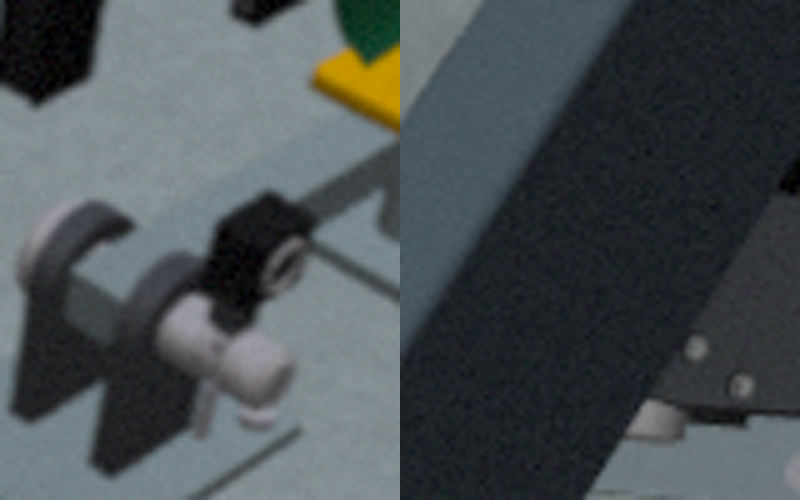

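The clip is seated: its neck is at the shaft (crop (235,320)), the straight leg shows below it (205,410), it stands upright, and the pin is home. Handing in.

```bash
python3 -c "
from rig import robot
print(robot.hand_in())"
```

```text
the job is handed in; nothing more can be done
None
```

The job is handed in at about 19 s of the 64 s limit: the cross pin is home and the R-clip was let go while standing high, then pressed down until its shoulder sat on the shaft; no verdict came back, and the spring leg's snap under the shaft was not seen directly, only inferred from the press force falling off and the final height.

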